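# Push the carton through the gate into the collection bay

### The job

Push the small flat carton along the desk, through the narrow gap in the low metal frame, all the way in until its leading end meets the frame's back wall. Only push it with the fingers: it stays flat on the desk and is never lifted or tipped. Leave the other carton and the little bottle where they stand.

Things in the scene. Friction and masses are not known exactly. Their poses are not given: they have to be found in the camera images.
- carton: The small flat white carton with a band near its foot (the lower of the two cartons), loose, 0.1 to 0.2 kg: 60 mm along its x, 90 mm along its y, 45 mm high. Origin at the centre of its underside, z up. It must go through the gap end first, with its 90 mm length along the way of travel (it starts within about 40 degrees of that).
- bay: Low aluminium frame fixed to the desk, no floor, open above: outside 134 mm along its x, 144 mm along its y, walls 12 mm thick, 32 mm high. Origin at its middle at desk level, z up. Inside: x -55 to +55 mm, y -60 to +60 mm. The carton enters along the frame's +y through the gap in the -y wall; the back wall's inner face is at y = +60 mm, so the carton's origin is at y = +15 mm when home.
- bay_gap (a point): Middle of the entry gap at desk level, at x = 0, y = -66 mm of the frame, same axes; the gap is in the frame's side to the robot's right, toward the carton. The gap is 67 mm wide (along x), between two round upright posts 32 mm high, of 8 mm radius, centred 41.5 mm either side of this point.
- big_carton: Bystander: the larger, taller white carton, 68 x 105 x 60 mm high, loose. Origin at the centre of its underside.
- fluid_bottle: Bystander: small correction-fluid bottle, 30 mm wide, 72 mm high, loose. Origin at the centre of its underside.

How it is judged (in metres and radians):
On the way:
1. the carton is passing through the gap, flat on the desk (y of carton in the frame of bay between -0.095 and -0.035 m and x of carton in the frame of bay between -0.012 and 0.012 m and height (world z) of carton below 0.006 m), for 0.1 s.
At the end, for the whole second after the job is handed in: The carton lies flat and at rest inside the frame, its origin no more than 10 mm short of home (frame y above +5 mm) and within 30 mm of the middle in x; the larger carton and the little bottle are within 15 mm of where they stood (y of carton in the frame of bay between 0.005 and 0.03 m and x of carton in the frame of bay between -0.03 and 0.03 m and height (world z) of carton below 0.004 m and angle between carton's own z axis and vertical below 0.06 rad and linear speed of carton below 0.01 m/s and distance of each of big_carton, fluid_bottle from where it was at the start of the episode below 0.015 m); the robot touches nothing.
It fails at once if the carton is lifted off the desk (more than 8 mm) (height (world z) of carton above 0.008 m).
It fails at once if the carton is tipped (more than 0.2 rad) (angle between carton's own z axis and vertical above 0.2 rad).
It fails at once if a bystander (larger carton or little bottle) is moved more than 15 mm (distance of any of big_carton, fluid_bottle from where it was at the start of the episode above 0.015 m).
It also fails if it takes over 64 s, if anything falls off the work surface, if the arm or the gripper's body presses on something with over 40 N, if the wrist force passes 120 N, or if a joint passes its speed limit or range.

### The arm

A 7-joint arm with a two-finger parallel gripper is mounted at the origin on the work surface; the furniture and walls round the work are solid. World frame = base frame: x ahead of the robot, y to its left, z up, the work surface at z = 0. Lengths are in m, angles in degrees, forces in N, time in s.
With the tool pointing down it reaches from about 0.425 to 0.875 m from the base axis. Payload 4.7 kg.
Tool frame: the origin (TCP) lies between the finger pads; the fingertips stand 8 mm ahead of it and the grasp point (between the pads) lies 11 mm behind it; z points along the fingers, y is the line along which they close (so a half turn about z gives the same grasp; the last joint's range is limited). The gripper opens to 87 mm and grips with 3 to 60 N. Pads are 19 mm wide; open, the fingers measure 117 mm over their backs; the gripper's body (75 mm by 190 mm) begins 51 mm behind the grasp point.
Start: joints at [75.464, 18.392, -4.016, 83.108, 1.295, 78.541, -3.26], TCP at [0.172, -0.627, 0.231] pointing down, gripper open.
Joint ranges: [-163.93, 163.93], [-17.29, 119.83], [-79.2, 71.16], [3.27, 140.29], [-89.18, 269.18], [5.43, 117.66], [-154.24, 154.24]. Speed limits (degrees/s): [147.25, 147.25, 180, 180, 180, 180, 180].

### API

Orientations are given as [roll, pitch, yaw] about the fixed x, y, z axes, in that order (R = Rz(yaw) Ry(pitch) Rx(roll)).
In Python, from cell import env, viewer gives the robot as it stands. The module is installed in compiled form; this text tells all that it offers.
- The arm moves only by the tool arm_command, never from a script. Its argument "series" is a list of rows, each a list of 2 entries, a list of its own where there are three numbers: the shift along the tool's x, y, z in mm, then the turn about the tool's z in rad. A call has exactly 5 rows; each row is the pose to reach, as a shift and turn from the pose commanded when the call began, along the tool's axes at that moment; what a row does not reach only later rows make up. A row lasts 1/10 s, in which the tool goes at most 50 mm and 8.59 degrees, less where a joint would pass 70% of its speed; a pose out of reach is approached as far as the arm can. A call with a gripper value outside its range is refused whole. "grip" is the gripper command: -1 is fully open, 1 is shut, values between are in proportion, set as the call begins (left out, the last holds). The fingers move at their own pace and stop on an object; "grip_force" is the grip in N (left out, the last holds). Time passes only in rows, so rows that repeat a pose let the fingers close, or fill a call up. It gives the time, the measured TCP pose, the force, the opening and the grip force at its end, in the units of the state.
- env.get_obs(): the state, without advancing time (a new reading comes with each control period).
- viewer.read_camera(name): name is "scene" or "side" or "wrist"; returns (picture, depth): 400x640x3 uint8, blue, green, red; 400x640 float32, m along the optical axis (not along the pixel's ray), 0 where there is no reading.
- viewer.calibration(name): a dict with "K" (3x3 intrinsics, pixels), "T" (4x4, takes a point from camera to world coordinates); the wrist camera has in their place "hand_eye" (4x4, takes a point from camera to tool coordinates, whose origin is the TCP and whose axes are the flange's). Camera axes: x right, y up, looking along -z (the intrinsics and any distortion apply to the point x, -y, -z); pixel columns grow to the right and rows downward; lengths in m; the calibration is good to about 2 mm. A picture is of the moment at which its call begins: read the wrist's pose just before it. calibration takes no time and is no camera call.
- env.sign_off(): hands the job in; it is judged then, once.
The state is a dict: "time_s": time; "qpos": joint angles; "joint_velocities": joint speeds; "effort": joint torques, N m; "tool_pos": TCP position; "tool_rot": TCP orientation; "force": force on the tool from outside, world axes, zero at the start; "wrist_torque": the same for the moment, N m; "grip_width": finger opening in m; "grasp_force": force on a finger pad.
Only numpy, scipy, OpenCV 4.12 (cv2) and the standard library are available. Lean on these libraries where they do the work, as an engineer would, in place of code of your own. Each camera call takes 0.05 s, during which the arm holds its last target. There are 200 camera calls.

## Working session

There is one attempt and no reset: what is moved stays moved. The work goes in short steps, Python scripts to look and compute and a tool call to move; the robot and the scene stay as the last step left them, time stands still between calls to the robot, and variables do not carry over. Pictures are saved under pics/ and viewed, at most 10 in all, crops included, and the job is handed in when it is done.

Besides the shell and the picture viewer there is one more tool, called after "Emit:" as name([rows], argument=value, ...), one row to a line, values as JSON. arm_command: Moves the arm, as the interface text tells. Its arguments: {"type":"object","properties":{"series":{"type":"array"},"grip":{"type":"number"},"grip_force":{"type":"number"}},"required":["series"]}

```bash
mkdir -p pics
cat > h.py <<'E'
import numpy as np, cv2
from cell import env, viewer
def snap(n):
    im,d=viewer.read_camera(n); return im.copy(),d.copy()
def world(n,px,d,T=None):
    c=viewer.calibration(n);K=np.array(c["K"]);T=np.array(c["T"]) if T is None else T
    px=np.atleast_2d(px).astype(float);z=np.array([d[int(v),int(u)] for u,v in px])
    x=(px[:,0]-K[0,2])/K[0,0]*z;y=(px[:,1]-K[1,2])/K[1,1]*z
    return (T@np.c_[x,-y,-z,np.ones(len(z))].T).T[:,:3]
def cloud(n,d):
    c=viewer.calibration(n);K=np.array(c["K"]);T=np.array(c["T"])
    v,u=np.mgrid[:400,:640];x=(u-K[0,2])/K[0,0]*d;y=(v-K[1,2])/K[1,1]*d
    return np.stack([x,-y,-d,np.ones_like(d)],-1)@T.T
E
python3 - <<'E'
from h import *
o=env.get_obs();print(o)
for n in("scene","side"):
    im,d=snap(n);cv2.imwrite(f"pics/{n}0.png",im);np.savez(f"{n}0.npz",im=im,d=d);c=viewer.calibration(n);print(n,{k:np.round(v,3) for k,v in c.items()})
E
```

```text
{'time_s': 0.0, 'qpos': array([75.46447817, 18.44006756, -4.01395187, 83.1735101 ,  1.29431906,
       78.53960296, -3.26251131]), 'joint_velocities': array([ 0.05265687,  0.01813476,  0.00687976, -0.01890584,  0.00372678,
        0.05506714, -0.07307803]), 'effort': array([-4.25016433e-04, -4.91282451e+01, -4.04550070e-01, -3.12525773e+01,
       -6.40596240e-02,  4.38896427e-02,  1.75153496e-04]), 'tool_pos': array([ 0.17179411, -0.62634657,  0.22946204]), 'tool_rot': array([-1.79892014e+02,  5.44717651e-03,  1.53410996e+01]), 'force': array([0.19810772, 0.81646713, 0.13244495]), 'wrist_torque': array([ 0.02101568,  0.00729621, -0.04233121]), 'grasp_force': 0.0, 'grip_width': 0.0873111123533944}
scene {'K': array([[389.007,   0.   , 318.663],
       [  0.   , 389.007, 197.566],
       [  0.   ,   0.   ,   1.   ]]), 'T': array([[-0.826,  0.318, -0.465, -0.031],
       [-0.563, -0.476,  0.676,  0.612],
       [-0.006,  0.82 ,  0.572,  0.61 ],
       [ 0.   ,  0.   ,  0.   ,  1.   ]])}
side {'K': array([[420.971,   0.   , 326.388],
       [  0.   , 420.971, 195.929],
       [  0.   ,   0.   ,   1.   ]]), 'T': array([[ 0.984,  0.107, -0.141,  0.299],
       [-0.177,  0.542, -0.821, -0.782],
       [-0.011,  0.833,  0.553,  0.554],
       [ 0.   ,  0.   ,  0.   ,  1.   ]])}
```

View pics/scene0.png

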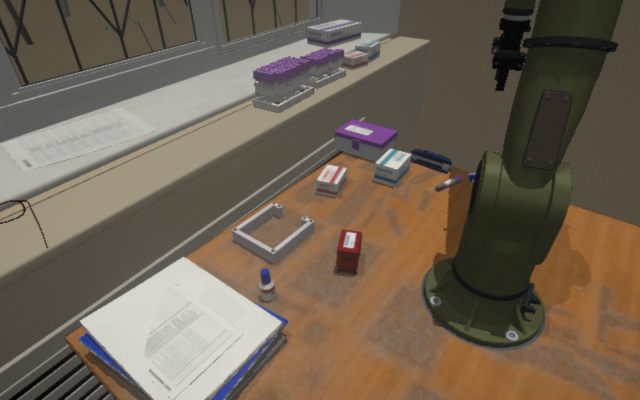

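View pics/side0.png

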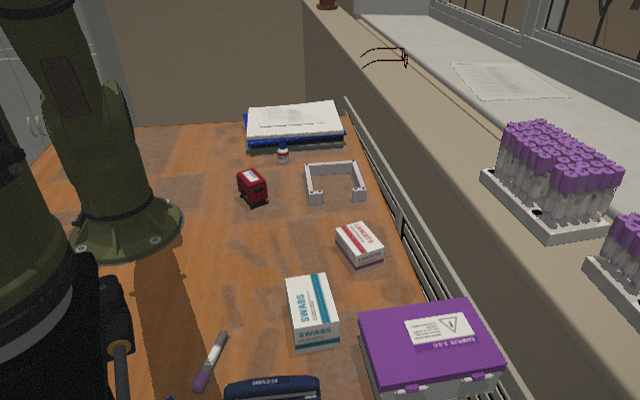

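The side view shows the lancets carton (target) at about (360,245) and the frame at (335,182), with its gap facing the camera. The swabs carton is at (312,310), the bottle at (283,155), and the purple box at (430,345).

```bash
cat > m.py <<'E'
from h import *
def top(n,d,zc,box,tol=.006):
    P=cloud(n,d);u0,v0,u1,v1=box;m=np.zeros(d.shape,bool);m[v0:v1,u0:u1]=1
    m&=(d>0)&(abs(P[...,2]-zc)<tol);k=cv2.morphologyEx(m.astype(np.uint8),cv2.MORPH_OPEN,np.ones((2,2)))
    N,L,S,_=cv2.connectedComponentsWithStats(k)
    i=1+S[1:,4].argmax();q=P[L==i];r=cv2.minAreaRect((q[:,:2]*1000).astype(np.float32))
    return r,np.median(q[:,2]),len(q),cv2.boxPoints(r)
E
python3 - <<'E'
from m import *
B={"side":dict(carton=(.045,(325,210,395,280)),bay=(.032,(295,150,375,215)),big=(.06,(275,260,350,360)),bottle=(.066,(270,130,295,170))),
"scene":dict(carton=(.045,(310,160,352,200)),bay=(.032,(225,195,322,268)),big=(.06,(368,140,415,190)),bottle=(.066,(250,260,280,305)))}
for n in B:
    d=np.load(n+"0.npz")["d"]
    for k,(z,b) in B[n].items():
        r,zz,N,c=top(n,d,z,b);print(n,k,np.round(r[0],1),np.round(r[1],1),round(r[2],1),round(zz,4),N,np.round(c).tolist())
d=np.load("side0.npz")["d"];print(world("side",[(430,300),(362,300),(400,230),(430,280),(300,375),(250,170)],d).round(3))
E
python3 -c "
import cv2;im=cv2.imread('pics/side0.png')[140:290,270:420];cv2.imwrite('pics/c0.png',cv2.resize(im,None,fx=4,fy=4))"
```

```text
side carton [ 376.3 -427. ] [720.7  97.7] 70.0 0.045 1053 [[207.0, -749.0], [299.0, -782.0], [545.0, -105.0], [454.0, -72.0]]
side bay [ 429.  -294.4] [998.9 148. ] 83.5 0.0311 593 [[299.0, -782.0], [446.0, -799.0], [559.0, 194.0], [412.0, 210.0]]
side big [ 350.1 -499.3] [569.2  82.7] 88.0 0.0601 2352 [[299.0, -782.0], [382.0, -785.0], [401.0, -216.0], [319.0, -213.0]]
side bottle [364.8 251.9] [64.2 12.3] 73.6 0.0619 24 [[350.0, 223.0], [362.0, 219.0], [380.0, 281.0], [368.0, 284.0]]
scene carton [256.9 183.9] [  77.8 1028.5] 29.6 0.0438 395 [[-31.0, 612.0], [477.0, -282.0], [545.0, -244.0], [36.0, 650.0]]
scene bay [289.2 324.3] [189.2 839.8] 35.4 0.0297 768 [[-31.0, 612.0], [455.0, -73.0], [610.0, 37.0], [123.0, 721.0]]
scene big [203.   81.2] [  90.1 1156.2] 19.4 0.0591 457 [[-31.0, 612.0], [352.0, -479.0], [437.0, -449.0], [54.0, 642.0]]
scene bottle [370.5 208.7] [14.3 78.1] 32.5 0.0661 71 [[344.0, 238.0], [385.0, 172.0], [398.0, 180.0], [356.0, 245.0]]
[[ 0.657 -0.137 -0.21 ]
 [ 0.444 -0.292 -0.   ]
 [ 0.629  0.025 -0.119]
 [ 0.637 -0.158 -0.119]
 [ 0.319 -0.442  0.04 ]
 [ 0.269  0.085  0.065]]
```

View pics/c0.png

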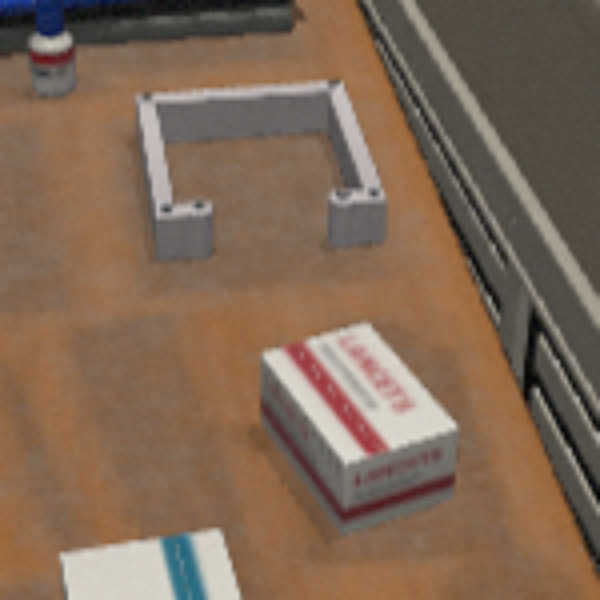

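The enlarged crop shows the carton's top corners at about (336,229), (362,221), (384,247) and (356,256). Its length runs up and to the left in the image, and the frame's gap lies between the posts near (320,192) and (356,189). My masks picked up zero-depth pixels, so I'll fix that.

```bash
sed -i 's/q=P\[L==i\]/q=P[(L==i)\&m]/' m.py
python3 - <<'E'
from m import *
B={"side":dict(carton=(.045,(325,210,395,280)),bay=(.032,(295,150,375,215)),big=(.06,(275,260,350,360)),bottle=(.066,(270,130,295,170))),
"scene":dict(carton=(.045,(310,160,352,200)),bay=(.032,(225,195,322,268)),big=(.06,(368,140,415,190)),bottle=(.066,(250,260,280,305)))}
for n in B:
    d=np.load(n+"0.npz")["d"]
    for k,(z,b) in B[n].items():
        r,zz,N,c=top(n,d,z,b);print(n,k,np.round(r[0],1),np.round(r[1],1),round(r[2],1),round(zz,4),N,np.round(c).tolist())
# rays onto plane z
def ray(n,px,z):
    c=viewer.calibration(n);K=np.array(c["K"]);T=np.array(c["T"]);px=np.array(px,float)
    v=np.c_[(px[:,0]-K[0,2])/K[0,0],-(px[:,1]-K[1,2])/K[1,1],-np.ones(len(px))]@T[:3,:3].T
    return T[:3,3]+v*((z-T[2,3])/v[:,2:])
f=lambda a:np.array(a)/4+[270,140]-.4
print(ray("side",f([(263,355),(370,323),(457,430),(345,465)]),.045).round(4))
print("frame outer bl,br,fr,fl",ray("side",f([(137,97),(340,81),(384,198),(156,214)]),.032).round(4))
print("posts",ray("side",f([(202,206),(342,194)]),.032).round(4))
E
```

```text
side carton [ 465.7 -178.2] [62.1 87.9] 14.0 0.045 1006 [[425.0, -143.0], [446.0, -228.0], [506.0, -213.0], [485.0, -128.0]]
side bay [465.9  76.4] [143.1 132.4] 86.7 0.0315 479 [[396.0, 9.0], [528.0, 1.0], [536.0, 144.0], [404.0, 152.0]]
side big [ 350.7 -327.5] [ 66.9 104.3] 1.7 0.0602 2265 [[316.0, -276.0], [319.0, -381.0], [386.0, -379.0], [383.0, -274.0]]
side bottle [357.5 224. ] [13.8  7. ] 5.5 0.0642 16 [[350.0, 227.0], [351.0, 220.0], [365.0, 221.0], [364.0, 228.0]]
scene carton [ 461.3 -172.4] [56.  88.5] 13.7 0.044 351 [[424.0, -136.0], [445.0, -222.0], [499.0, -209.0], [478.0, -123.0]]
scene bay [462.2  83.6] [143.9 130.5] 86.9 0.0303 612 [[393.0, 15.0], [524.0, 8.0], [531.0, 152.0], [401.0, 159.0]]
scene big [ 346.1 -319.5] [ 62.5 106.8] 2.7 0.0592 411 [[312.0, -268.0], [317.0, -374.0], [380.0, -371.0], [375.0, -265.0]]
scene bottle [352.6 235.9] [16.   9.8] 73.5 0.0689 56 [[346.0, 230.0], [355.0, 227.0], [360.0, 242.0], [350.0, 245.0]]
[[ 0.4261 -0.1428  0.045 ]
 [ 0.4839 -0.1275  0.045 ]
 [ 0.503  -0.2148  0.045 ]
 [ 0.4467 -0.2284  0.045 ]]
frame outer bl,br,fr,fl [[0.4024 0.1489 0.032 ]
 [0.5334 0.1441 0.032 ]
 [0.5258 0.0035 0.032 ]
 [0.395  0.0122 0.032 ]]
posts [[0.422  0.0154 0.032 ]
 [0.5032 0.0123 0.032 ]]
```

The measurements agree: the carton is at (466,-178) mm heading +14°, the frame at (466,76) mm heading -3.2°. Next I'll move behind the carton, with tool x along the push direction.

Emit:
arm_command([
  [[39,-26,0],-0.15],
  [[78,-52,0],-0.3],
  [[117,-78,0],-0.45],
  [[156,-104,0],-0.6],
  [[195,-131,0],-0.74],
])

```text
time_s: 0.6
tool_pos: [0.3262, -0.4472, 0.2302]
tool_rot: [-180.0, 0.0, 58.1]
force: [0.7, -0.4, -0.4]
grip_width: 0.0871
grasp_force: 0.0
```

```bash
cat > g.py <<'E'
import sys
from h import *
# tool-axis shift (mm) and turn (rad) to reach world x y z (mm), yaw deg
o=env.get_obs();p=o["tool_pos"]*1000;r=o["tool_rot"]
print("t",o["time_s"],"p",p.round(1),"rot",r.round(2),"F",o["force"].round(1),"w",round(o["grip_width"],4))
if len(sys.argv)>1:
    x,y,z,w=map(float,sys.argv[1:5]);a=np.radians(r[2]);dx,dy=x-p[0],y-p[1]
    print("shift",np.round([dx*np.cos(a)+dy*np.sin(a),dx*np.sin(a)-dy*np.cos(a),p[2]-z],1),"turn",round(-np.radians(w-r[2]),3))
E
python3 g.py 480 -270 229 104
python3 - <<'E'
from h import *
d=np.load("side0.npz")["d"];P=cloud("side",d);m=(d>0)&(P[...,2]>.05)&(P[...,0]>.5)&(P[...,1]>-.4)&(P[...,1]<.2)
print("nearest tall x by y:",[(y,np.round(P[m&(abs(P[...,1]-y)<.03)][:,0].min() if (m&(abs(P[...,1]-y)<.03)).any() else 9,3)) for y in (-.35,-.3,-.25,-.2,-.1,0,.1)])
E
```

```text
t 0.6 p [ 326.2 -447.2  230.2] rot [-179.97    0.     58.08] F [ 0.7 -0.4 -0.4] w 0.0871
shift [231.7  36.9   1.2] turn -0.801
nearest tall x by y: [(-0.35, np.float64(0.501)), (-0.3, np.float64(0.626)), (-0.25, np.float64(0.626)), (-0.2, np.float64(0.626)), (-0.1, np.float64(0.626)), (0, np.float64(0.626)), (0.1, np.float64(0.626))]
```

Emit:
arm_command([
  [[46,7,0],-0.15],
  [[92,14,0],-0.3],
  [[138,21,0],-0.45],
  [[185,29,0],-0.6],
  [[232,37,0],-0.745],
], grip=-0.45)

```text
time_s: 1.1
tool_pos: [0.4812, -0.2709, 0.2304]
tool_rot: [-180.0, 0.0, 100.8]
force: [0.2, -0.4, 0.0]
grip_width: 0.0643
grasp_force: 0.0
```

Run:
```python
from m import *
import m
from scipy.spatial.transform import Rotation as R
o=env.get_obs();im,d=snap("wrist");c=viewer.calibration("wrist");K=np.array(c["K"]);print({k:np.round(v,3).tolist() for k,v in c.items()})
T=np.eye(4);T[:3,:3]=R.from_euler("xyz",o["tool_rot"],degrees=True).as_matrix();T[:3,3]=o["tool_pos"];T=T@np.array(c["hand_eye"])
print(o["tool_pos"],o["tool_rot"],o["grip_width"])
cv2.imwrite("pics/w1.png",im)
v,u=np.mgrid[:400,:640];x=(u-K[0,2])/K[0,0]*d;y=(v-K[1,2])/K[1,1]*d
P=np.stack([x,-y,-d,np.ones_like(d)],-1)@T.T
m.cloud=lambda n,d:P
for z,b in((.045,(0,0,640,400)),(.032,(0,0,640,400))):
    try: r,zz,N,q=top("w",d,z,b,.005);print(z,np.round(r[0],1),np.round(r[1],1),round(r[2],1),zz,N,q.round().tolist())
    except Exception as e: print(e)
```

```text
{'K': [[355.202, 0.0, 323.374], [0.0, 355.202, 198.491], [0.0, 0.0, 1.0]], 'hand_eye': [[-0.001, 0.958, 0.286, 0.08], [1.0, 0.001, 0.0, -0.0], [-0.0, 0.286, -0.958, -0.153], [0.0, 0.0, 0.0, 1.0]]}
[ 0.48115376 -0.27088912  0.23035467] [-1.79977215e+02  1.40719472e-02  1.00757692e+02] 0.06425371551387975
0.045 [ 465.9 -174.1] [59.2 89.2] 14.1 0.043422333257905205 6796 [[426.0, -138.0], [448.0, -225.0], [505.0, -210.0], [484.0, -124.0]]
0.032 [ 632.  -220.7] [  2.6 280.4] 0.1 0.03352165635767229 967 [[630.0, -80.0], [631.0, -361.0], [634.0, -361.0], [633.0, -80.0]]
```

View pics/w1.png

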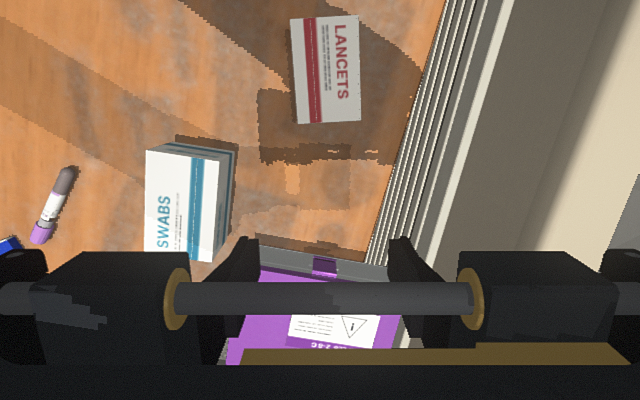

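The wrist view shows the lancets carton at (326,68) and the swabs carton at (185,205). The purple box is behind the fingers, with its front edge near (325,260). I need its extent before descending.

```bash
python3 - <<'E'
from h import *
z=np.load("side0.npz");im,d=z["im"],z["d"];P=cloud("side",d);h=cv2.cvtColor(im,cv2.COLOR_BGR2HSV)
m=(d>0)&(h[...,0]>130)&(h[...,0]<160)&(h[...,1]>90)&(P[...,1]<-.2)&(P[...,0]<.75)&(P[...,2]<.2)&(P[...,0]>.3);m[:290]=0
q=P[m][:,:3];print(np.percentile(q,[1,50,99],axis=0).round(3))
E
python3 g.py 479 -255 229 104
```

```text
[[ 0.414 -0.496  0.052]
 [ 0.483 -0.456  0.066]
 [ 0.584 -0.374  0.069]]
t 1.15 p [ 487.4 -261.5  230.7] rot [179.68  -0.24 101.75] F [3.5 7.2 0.4] w 0.0634
shift [ 8.1 -6.9  1.7] turn -0.039
```

Emit:
arm_command([
  [[0,0,0],0],
  [[0,0,0],0],
  [[0,0,0],0],
  [[0,0,0],0],
  [[0,0,0],0],
], grip=0.43)

```text
time_s: 1.65
tool_pos: [0.4797, -0.2736, 0.2305]
tool_rot: [-180.0, 0.0, 100.3]
force: [0.7, 0.6, -0.0]
grip_width: 0.0308
grasp_force: 0.0
```

```bash
python3 g.py 484.5 -249 20 104
```

```text
t 1.65 p [ 479.7 -273.6  230.5] rot [-1.7998e+02  1.0000e-02  1.0029e+02] F [ 0.7  0.6 -0. ] w 0.0308
shift [ 23.3   9.1 210.5] turn -0.065
```

Emit:
arm_command([
  [[4,2,40],-0.02],
  [[8,4,80],-0.04],
  [[14,6,120],-0.065],
  [[19,8,150],-0.065],
  [[23,9,170],-0.065],
])

```text
time_s: 2.15
tool_pos: [0.4835, -0.2478, 0.058]
tool_rot: [-179.9, -0.1, 104.1]
force: [0.4, -0.1, 0.0]
grip_width: 0.0247
grasp_force: 0.0
```

Emit:
arm_command([
  [[0,0,15],0],
  [[0,0,30],0],
  [[0,0,40],0],
  [[0,0,40],0],
  [[0,0,40],0],
])

```text
time_s: 2.65
tool_pos: [0.4856, -0.2487, 0.021]
tool_rot: [180.0, 0.0, 104.1]
force: [-0.0, 0.5, -0.0]
grip_width: 0.0249
grasp_force: 0.0
```

```bash
cat > w.py <<'E'
import sys,m
from m import *
from scipy.spatial.transform import Rotation as R
# wrist view: carton pose in world and bay frame
C=np.array([465,80.]);a=np.radians(-3.2);X=np.array([np.cos(a),np.sin(a)]);Y=np.array([-np.sin(a),np.cos(a)])
def bay(p): return np.round([(p-C)@X,(p-C)@Y],1)
def view(save=None):
    o=env.get_obs();im,d=snap("wrist");c=viewer.calibration("wrist");K=np.array(c["K"])
    T=np.eye(4);T[:3,:3]=R.from_euler("xyz",o["tool_rot"],degrees=True).as_matrix();T[:3,3]=o["tool_pos"];T=T@np.array(c["hand_eye"])
    if save: cv2.imwrite(save,im)
    v,u=np.mgrid[:400,:640];x=(u-K[0,2])/K[0,0]*d;y=(v-K[1,2])/K[1,1]*d
    return o,im,d,np.stack([x,-y,-d,np.ones_like(d)],-1)@T.T
if __name__=="__main__":
    o,im,d,P=view();m.cloud=lambda n,d:P
    p=o["tool_pos"]*1000;print("t",o["time_s"],"tool",p.round(1),"yaw",o["tool_rot"][2].round(2),"bay",bay(p[:2]),"F",o["force"].round(1),"w",o["grip_width"].round(4))
    for z in(.0445,):
        r,zz,N,q=top("w",d,z,(0,0,640,400),.005);print("carton wrist",np.round(r[0],1),"bay",bay(np.array(r[0])),np.round(r[1],1),round(r[2],1),zz.round(4),N)
    im,d=snap("side")
    import importlib;m.cloud=__import__("h").cloud
    r,zz,N,q=top("side",d,.045,(290,130,400,280),.005);print("carton side",np.round(r[0],1),"bay",bay(np.array(r[0])+[-1,4]),np.round(r[1],1),round(r[2],1),N)
    if len(sys.argv)>1: cv2.imwrite(sys.argv[1],im)
E
python3 w.py; python3 g.py 484.5 -249 20 104
```

```text
t 2.7 p [ 485.9 -248.7   21.4] rot [1.7994e+02 7.0000e-02 1.0414e+02] F [ 0.3  0.4 -0.7] w 0.0245
shift [ 0.  -1.4  1.4] turn 0.002Traceback (most recent call last):
  File "w.py", line 15, in <module>
    p=o["tool_pos"]*1000;print("t",o["time_s"],"tool",p.round(1),"yaw",o["tool_rot"][2].round(2),"bay",bay(p[:2]),"F",o["force"].round(1),"w",o["grip_width"].round(4))
                                                                                                                                              ^^^^^^^^^^^^^^^^^^^^^
AttributeError: 'float' object has no attribute 'round'
```

Emit:
arm_command([
  [[5,-1,0],0],
  [[10,-1,0],0],
  [[14,-1,0],0],
  [[18,-1,0],0],
  [[21,-1,0],0],
])

```text
time_s: 3.2
tool_pos: [0.4791, -0.2279, 0.0208]
tool_rot: [180.0, 0.0, 104.2]
force: [-0.2, -0.7, 0.4]
grip_width: 0.025
grasp_force: 0.5
```

Emit:
arm_command([
  [[2,0,0],0],
  [[4,0,0],0],
  [[6,0,0],0],
  [[8,0,0],0],
  [[10,0,0],0],
])

```text
time_s: 3.7
tool_pos: [0.4768, -0.2187, 0.0207]
tool_rot: [180.0, 0.0, 104.1]
force: [0.3, -2.0, 1.2]
grip_width: 0.0248
grasp_force: 0.9
```

```bash
sed -i 's/o\["grip_width"\].round(4)/round(o["grip_width"],4)/' w.py
python3 w.py
```

```text
t 3.7 tool [ 476.8 -218.7   20.7] yaw 104.14 bay [  28.5 -297.6] F [ 0.3 -2.   1.2] w 0.0248
carton wrist [ 463.2 -165.5] bay [  11.9 -245.3] [59.8 94.5] 14.2 0.0435 39023
carton side [420.5 289.7] bay [-57.3 210.8] [71.3 15.3] 5.4 50
```

Emit:
arm_command([
  [[4,-0.8,0],0.015],
  [[8,-1.5,0],0.03],
  [[12,-2.2,0],0.045],
  [[16,-2.8,0],0.06],
  [[20,-3.4,0],0.0755],
])

```text
time_s: 4.3
tool_pos: [0.4682, -0.1995, 0.0206]
tool_rot: [-180.0, 0.0, 99.8]
force: [0.7, -1.8, 0.8]
grip_width: 0.0246
grasp_force: 0.9
```

Emit:
arm_command([
  [[4,-0.8,0],0.015],
  [[8,-1.5,0],0.03],
  [[12,-2.2,0],0.045],
  [[16,-2.8,0],0.06],
  [[20,-3.4,0],0.0755],
])

```text
time_s: 4.8
tool_pos: [0.4615, -0.1804, 0.0205]
tool_rot: [-180.0, 0.0, 95.4]
force: [0.0, -2.3, 2.2]
grip_width: 0.0251
grasp_force: 1.0
```

```bash
python3 w.py
```

```text
t 4.8 tool [ 461.5 -180.4   20.5] yaw 95.43 bay [  11.1 -260.2] F [ 0.  -2.3  2.2] w 0.0251
carton wrist [ 455.9 -125.8] bay [   2.4 -206. ] [59.9 94.3] 5.2 0.0435 39187
carton side [ 475.9 -175.3] bay [  23.9 -250.3] [20.6 33.9] 38.9 61
```

Emit:
arm_command([
  [[4,-0.8,0],0.015],
  [[8,-1.5,0],0.03],
  [[12,-2.2,0],0.045],
  [[16,-2.8,0],0.06],
  [[20,-3.4,0],0.074],
])

```text
time_s: 5.4
tool_pos: [0.456, -0.1605, 0.0204]
tool_rot: [-180.0, -0.0, 91.2]
force: [0.3, -0.4, -0.6]
grip_width: 0.0248
grasp_force: 0.3
```

Emit:
arm_command([
  [[4,-0.8,0],0.015],
  [[8,-1.5,0],0.03],
  [[12,-2.2,0],0.045],
  [[16,-2.8,0],0.06],
  [[20,-3.4,0],0.074],
])

```text
time_s: 5.9
tool_pos: [0.4524, -0.1409, 0.0205]
tool_rot: [-180.0, 0.0, 87.0]
force: [-0.0, -0.7, -1.2]
grip_width: 0.0246
grasp_force: 0.3
```

```bash
python3 w.py
python3 - <<'E'
from w import *
import m
o,im,d,P=view("pics/w2.png");m.cloud=lambda n,d:P
Q=(d>0)&(abs(P[...,2]-.031)<.004)&(P[...,1]>-.06)&(P[...,0]<.56)&(P[...,0]>.37)
q=P[Q][:,:2]*1000;print(len(q),q.min(0),q.max(0),[bay(x) for x in (q.min(0),q.max(0))])
cv2.imwrite("pics/mask2.png",Q*np.uint8(255))
E
```

```text
t 5.9 tool [ 452.4 -140.9   20.5] yaw 86.95 bay [-2.000e-01 -2.213e+02] F [-0.  -0.7 -1.2] w 0.0246
carton wrist [454.8 -85.9] bay [  -1.  -166.2] [93.9 59.8] 87.0 0.0434 39129
carton side [ 458.  -122.4] bay [   3.1 -198.6] [24.1 20. ] 77.9 77Traceback (most recent call last):
  File "<stdin>", line 5, in <module>
    return umr_minimum(a, axis, None, out, keepdims, initial, where)
ValueError: zero-size array to reduction operation minimum which has no identity
```

View pics/w2.png

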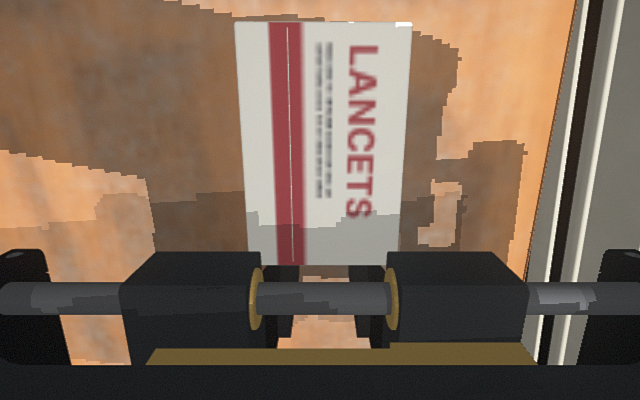

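The carton at (325,140) is now square to the fingers and heading for the gap; the frame is not in view yet. I'll push straight on, then check against the posts.

Emit:
arm_command([
  [[4,0,0],0],
  [[8,0,0],0],
  [[12,0,0],0],
  [[16,0,0],0],
  [[20,0,0],0],
])

```text
time_s: 6.55
tool_pos: [0.4536, -0.121, 0.0206]
tool_rot: [180.0, 0.0, 87.0]
force: [0.6, 0.1, 1.3]
grip_width: 0.0247
grasp_force: 0.7
```

Emit:
arm_command([
  [[4,0,0],0],
  [[8,0,0],0],
  [[12,0,0],0],
  [[14,0,0],0],
  [[16,0,0],0],
])

```text
time_s: 7.05
tool_pos: [0.4545, -0.1053, 0.0206]
tool_rot: [180.0, 0.0, 87.0]
force: [-0.4, -2.5, 1.9]
grip_width: 0.0248
grasp_force: 1.0
```

```bash
python3 w.py
python3 - <<'E'
from w import *
o,im,d,P=view("pics/w3.png")
Q=(d>0)&(abs(P[...,2]-.031)<.004)&(P[...,0]<.56)&(P[...,0]>.37)&(P[...,1]>-.03)
q=P[Q][:,:2]*1000
b=np.array([bay(x) for x in q])
if len(q):
  for s in(-1,1):
    k=b[b[:,0]*s>0]
    if len(k): print(s,len(k),"inner |x|",np.abs(k[:,0]).min(),"ymin",k[:,1].min(),"max",np.abs(k[:,0]).max(),k[:,1].max())
E
```

```text
t 7.05 tool [ 454.5 -105.3   20.6] yaw 87.02 bay [  -0.2 -185.6] F [-0.4 -2.5  1.9] w 0.0248
carton wrist [456.6 -50.6] bay [  -1.1 -130.9] [94.5 60.2] 87.1 0.0435 39091
carton side [433.6 288.2] bay [-44.2 210.1] [11.4 96. ] 88.1 65
```

View pics/w3.png

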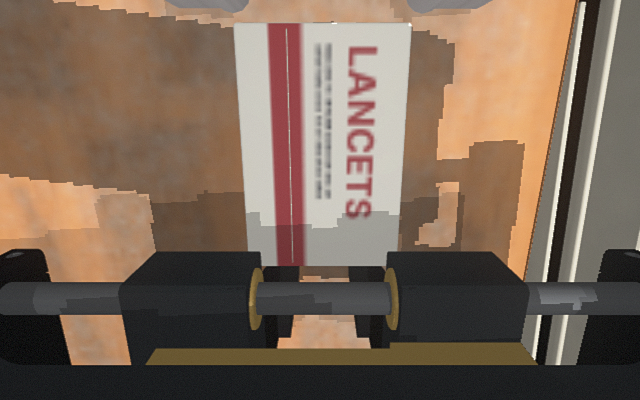

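The posts appear at the top edge, with inner edges near columns 249 and 406. That puts the gap's middle at about 327.5 against 323 for the carton, so the carton sits roughly 2 mm left. I'll measure the posts by depth.

Run:
```python
from w import *
o,im,d,P=view()
Q=(d>0)&(P[...,2]>.006)&(P[...,2]<.036)&(P[...,1]>-.015);Q[40:]=0
a=np.radians(o["tool_rot"][2]);t=o["tool_pos"]*1000
f=np.array([np.cos(a),np.sin(a)]);r=np.array([np.sin(a),-np.cos(a)])
q=P[Q];xy=q[:,:2]*1000-t[:2];L=xy@r;F=xy@f
for s in(-1,1):
    k=(L*s>20)&(abs(L)<70);print(s,k.sum(),"inner",np.sort(abs(L[k]))[:8:3].round(1),"fwd min",np.percentile(F[k],[1,50]).round(1),"z",q[k,2].min().round(3),q[k,2].max().round(3))
C2=(d>0)&(abs(P[...,2]-.0435)<.003);C2[:22]=0;C2[240:]=0;q=P[C2][:,:2]*1000-t[:2];L=q@r;L=L[abs(L)<40];print("carton L",np.percentile(L,[.5,50,99.5]).round(1),"front F",(q@f).max().round(1))
```

```text
-1 460 inner [33.  33.8 34.1] fwd min [113.3 115.2] z 0.006 0.024
1 514 inner [35.5 36.3 36.6] fwd min [113.1 114.9] z 0.006 0.024
carton L [-30.4  -1.   28.6] front F 102.4
```

Emit:
arm_command([
  [[3,0.4,0],0],
  [[6,0.9,0],0],
  [[9,1.4,0],0],
  [[12,1.9,0],0],
  [[14,2.3,0],0],
])

```text
time_s: 7.75
tool_pos: [0.4573, -0.0908, 0.0204]
tool_rot: [-180.0, -0.0, 87.1]
force: [0.1, -1.0, -0.9]
grip_width: 0.0249
grasp_force: 0.3
```

```bash
cat > p.py <<'E'
from w import *
o,im,d,P=view()
a=np.radians(o["tool_rot"][2]);t=o["tool_pos"]*1000
f=np.array([np.cos(a),np.sin(a)]);r=np.array([np.sin(a),-np.cos(a)])
print("t",o["time_s"],"tool",t.round(1),"bay",bay(t[:2]),"yaw",o["tool_rot"][2].round(2),"F",o["force"].round(1))
xy=P[...,:2]*1000-t[:2];L=xy@r;F=xy@f;z=P[...,2]
for s in(-1,1):
    k=(d>0)&(z>.006)&(z<.038)&(L*s>30.5)&(abs(L)<52)&(F>60);print(s,k.sum(),"inner",np.sort(abs(L[k]))[:20:6].round(1),"fwd",np.percentile(F[k],[1]).round(1) if k.any() else "")
c=(d>0)&(abs(z-.0435)<.003)&(abs(L)<40)&(F>15)&(F<110)
for lo,hi in((25,45),(60,80)):
    k=L[c&(F>lo)&(F<hi)];print("carton L at F",lo,hi,np.percentile(k,[.5,99.5]).round(1))
E
python3 p.py
```

```text
t 7.75 tool [457.3 -90.8  20.4] bay [   1.9 -171. ] yaw 87.05 F [ 0.1 -1.  -0.9]
-1 2161 inner [34.1 34.3 34.3 34.4] fwd [99.4]
1 2363 inner [32.4 32.6 32.7 32.7] fwd [99.1]
carton L at F 25 45 [-30.4  28.7]
carton L at F 60 80 [-30.3  28.7]
```

Emit:
arm_command([
  [[4,0,0],0],
  [[8,0,0],0],
  [[12,0,0],0],
  [[16,0,0],0],
  [[20,0,0],0],
])

```text
time_s: 8.3
tool_pos: [0.4584, -0.0711, 0.0205]
tool_rot: [-180.0, 0.0, 87.0]
force: [-0.2, -0.9, -0.8]
grip_width: 0.0249
grasp_force: 0.3
```

```bash
python3 p.py
```

```text
t 8.3 tool [458.4 -71.1  20.5] bay [   1.9 -151.2] yaw 87.03 F [-0.2 -0.9 -0.8]
-1 1829 inner [34.4 34.6 34.8 34.8] fwd [79.8]
1 1998 inner [32.3 32.7 32.8 32.9] fwd [79.6]
carton L at F 25 45 [-30.3  28.7]
carton L at F 60 80 [-30.3  28.6]
```

Centred and in the gap mouth, so I continue straight.

Emit:
arm_command([
  [[4,0,0],0],
  [[8,0,0],0],
  [[12,0,0],0],
  [[16,0,0],0],
  [[20,0,0],0],
])

```text
time_s: 8.85
tool_pos: [0.4595, -0.0512, 0.0206]
tool_rot: [180.0, 0.0, 87.0]
force: [0.4, -1.4, 0.1]
grip_width: 0.025
grasp_force: 0.5
```

Emit:
arm_command([
  [[4,0,0],0],
  [[8,0,0],0],
  [[12,0,0],0],
  [[16,0,0],0],
  [[20,0,0],0],
])

```text
time_s: 9.35
tool_pos: [0.4606, -0.0312, 0.0206]
tool_rot: [180.0, 0.0, 87.0]
force: [-0.3, -1.0, 1.3]
grip_width: 0.0248
grasp_force: 0.6
```

```bash
python3 p.py
```

```text
t 9.35 tool [460.6 -31.2  20.6] bay [   1.8 -111.3] yaw 87.02 F [-0.3 -1.   1.3]
-1 0 inner [] fwd 
1 0 inner [] fwd 
carton L at F 25 45 [-30.4  28.7]
carton L at F 60 80 [-30.3  28.6]
```

Emit:
arm_command([
  [[4,0,0],0],
  [[8,0,0],0],
  [[12,0,0],0],
  [[16,0,0],0],
  [[20,0,0],0],
])

```text
time_s: 9.9
tool_pos: [0.4616, -0.0112, 0.0206]
tool_rot: [180.0, 0.0, 87.0]
force: [-0.9, -1.0, 1.7]
grip_width: 0.0246
grasp_force: 0.7
```

Emit:
arm_command([
  [[4,0,0],0],
  [[8,0,0],0],
  [[12,0,0],0],
  [[16,0,0],0],
  [[20,0,0],0],
])

```text
time_s: 10.4
tool_pos: [0.4626, 0.0088, 0.0206]
tool_rot: [180.0, 0.0, 87.0]
force: [-0.1, -0.7, 1.1]
grip_width: 0.025
grasp_force: 0.8
```

Run:
```python
from w import *
o,im,d,P=view("pics/w4.png");t=o["tool_pos"]*1000;print(t.round(1),bay(t[:2]),o["tool_rot"][2])
a=np.radians(o["tool_rot"][2]);f=np.array([np.cos(a),np.sin(a)]);r=np.array([np.sin(a),-np.cos(a)])
xy=P[...,:2]*1000-t[:2];L=xy@r;F=xy@f;z=P[...,2]
k=(d>0)&(abs(z-.031)<.004)&(F>80);print(k.sum(),np.percentile(F[k],[1,50,99]) if k.any() else "")
```

```text
[462.6   8.8  20.6] [  1.6 -71.3] 87.02403771132118
6148 [ 80.36262561  96.77615794 111.61598313]
```

View pics/w4.png

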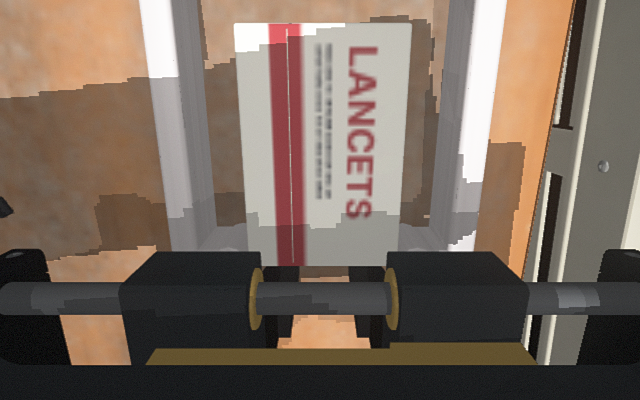

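The carton at (325,140) is between the side walls at columns 175 and 460, just past the posts, with about 34 mm to go.

Emit:
arm_command([
  [[6,0,0],0],
  [[12,0,0],0],
  [[18,0,0],0],
  [[23,0,0],0],
  [[27,0,0],0],
])

```text
time_s: 10.95
tool_pos: [0.4639, 0.0361, 0.0205]
tool_rot: [-180.0, -0.0, 87.1]
force: [0.2, -0.5, 1.3]
grip_width: 0.0243
grasp_force: 0.6
```

Emit:
arm_command([
  [[1,0,0],0],
  [[2,0,0],0],
  [[3,0,0],0],
  [[4,0,0],0],
  [[5,0,0],0],
])

```text
time_s: 11.45
tool_pos: [0.4642, 0.0397, 0.0205]
tool_rot: [-180.0, 0.1, 87.0]
force: [-0.1, -5.2, 1.4]
grip_width: 0.0249
grasp_force: 2.3
```

Run:
```python
from w import *
o,im,d,P=view();t=o["tool_pos"]*1000;print(t.round(1),bay(t[:2]),o["force"])
a=np.radians(o["tool_rot"][2]);f=np.array([np.cos(a),np.sin(a)]);r=np.array([np.sin(a),-np.cos(a)])
xy=P[...,:2]*1000-t[:2];L=xy@r;F=xy@f;z=P[...,2]
k=(d>0)&(abs(z-.031)<.004)&(F>60)&(abs(L)<60);k[60:]=0;print("wall tops mid",[(l,F[k&(abs(L-l)<3)].min().round(1)) for l in(-20,0,20) if (k&(abs(L-l)<3)).any()])
```

```text
[464.2  39.7  20.5] [  1.5 -40.3] [-0.05283641 -5.17650833  1.41044644]
wall tops mid [(-20, np.float64(104.1)), (0, np.float64(104.2)), (20, np.float64(104.2))]
```

Emit:
arm_command([
  [[0.5,0,0],0],
  [[1,0,0],0],
  [[1.5,0,0],0],
  [[1.5,0,0],0],
  [[1.5,0,0],0],
])

```text
time_s: 12.0
tool_pos: [0.4641, 0.0397, 0.0205]
tool_rot: [-180.0, 0.2, 86.9]
force: [-1.3, -7.1, 2.2]
grip_width: 0.0248
grasp_force: 3.6
```

The tool stopped and the force rose, so the carton is on the back wall. Now I back off and lift straight up, keeping clear of the posts.

Emit:
arm_command([
  [[-2,0,0],0],
  [[-5,0,0],0],
  [[-8,0,0],0],
  [[-10,0,0],0],
  [[-12,0,0],0],
])

```text
time_s: 12.5
tool_pos: [0.4637, 0.0301, 0.0205]
tool_rot: [180.0, -0.0, 87.0]
force: [-0.5, 0.1, 0.6]
grip_width: 0.025
grasp_force: 0.0
```

Emit:
arm_command([
  [[0,0,-15],0],
  [[0,0,-40],0],
  [[0,0,-75],0],
  [[0,0,-110],0],
  [[0,0,-150],0],
])

```text
time_s: 13.0
tool_pos: [0.463, 0.0301, 0.1714]
tool_rot: [-179.9, -0.0, 87.0]
force: [1.3, 0.3, 0.2]
grip_width: 0.0248
grasp_force: 0.0
```

Emit:
arm_command([
  [[-20,0,-10],0],
  [[-50,0,-20],0],
  [[-80,0,-30],0],
  [[-80,0,-30],0],
  [[-80,0,-30],0],
])

```text
time_s: 13.5
tool_pos: [0.4596, -0.0502, 0.2006]
tool_rot: [180.0, -0.0, 86.9]
force: [0.0, 0.6, -0.5]
grip_width: 0.0247
grasp_force: 0.0
```

Run:
```python
from w import *
import m,h
o,im,d,P=view();m.cloud=lambda n,d:P
print(o["tool_pos"],o["force"])
r,zz,N,q=top("w",d,.0445,(0,0,640,400),.004);print("carton",np.round(r[0],1),"bay",bay(np.array(r[0])),np.round(r[1],1),round(r[2],1),zz,N)
k=(d>0)&(abs(P[...,2]-.031)<.003)&(P[...,0]<.56)&(P[...,0]>.37);b=((P[k][:,:2]*1000-C)@np.c_[X,Y]);print("frame extent",np.percentile(b,[.5,99.5],axis=0).round(1))
m.cloud=h.cloud
im,d=snap("side");cv2.imwrite("pics/side1.png",im)
for n,z,b in(("big",.06,(275,260,350,360)),("bottle",.066,(270,130,295,170))):
    try: r,zz,N,q=top("side",d,z,b);print(n,np.round(r[0],1),np.round(r[1],1))
    except Exception as e: print(n,e)
```

```text
[ 0.45959039 -0.05016819  0.20058184] [ 0.00207958  0.63793192 -0.5202256 ]
carton [465.7  75.5] bay [ 1.  -4.5] [47.3 59.1] 87.0 0.043391416901935015 4764
frame extent [[-66.  -70.3]
 [ 67.2  21.7]]
big [ 350.7 -326.8] [ 67.3 105.1]
bottle [357.7 225.9] [13.6  6. ]
```

View pics/side1.png

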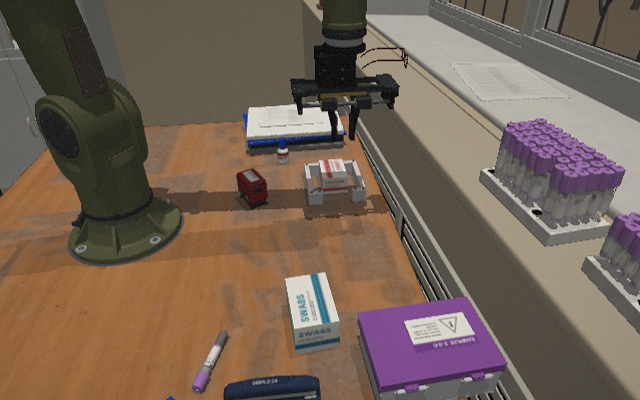

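The side view shows the lancets carton inside the frame at (334,173), up against the back wall. The swabs carton and the bottle are where they stood, and the gripper is clear. I'm handing in.

```bash
python3 -c "
from cell import env
print(env.sign_off())"
```

```text
the job is handed in; nothing more can be done
None
```

I pushed the carton flat through the gap until it stopped on the frame's back wall, left the larger carton and bottle in place, and handed the job in; no verdict was returned.

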